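# Tip the tall case back and slip the blade under it

## Task

The bottom cover of the tall grey case is about to be prised off. Tip the case back on its rear bottom edge until it leans by itself against the raked aluminium rest behind it, then lay the flat-bladed lifter on the bench with its steel blade pushed in under the raised front of the case, square to it and in the middle, the tip about halfway under the case. Let go of both, and leave the short grey case where it stands.

Things in the scene. Friction and masses are not known exactly. Their poses are not given: they have to be found in the camera images.
- case: Tall grey case, loose, 0.4 kg, 48 deep (x) x 60 wide (y) x 120 tall (z), upright 4-10 mm before the rest's foot. Origin: centre of underside; +x from its front (light plate) to its rear, towards the rest. Pushed high on the front it tips on its rear bottom edge; past 22 degrees it falls back and leans at 30-40, the front edge then 25 up and 41 ahead of the rear edge, which stays on the bench.
- rest: Raked aluminium rest fixed to the bench behind the tall case, 80 mm wide, 80 high, 75 deep; its face leans 32 degrees back from vertical. Origin: on the bench, middle of the foot of that face; own +x points backwards, away from the case; z up.
- blade: Flat-bladed lifter, loose, 0.1 kg, lying flat left or right of the tall case: black handle 90 mm long (x), 18 wide (y), 26 tall; flat steel blade 30 wide, 4 thick, sticking out 70 from the handle's end, level with its underside. Origin: centre of the handle's underside, a good place to grip across it from above; +x along the blade to its tip, z up.
- blade_tip (a point): The middle of the blade's front end, on its underside: 115 mm ahead of the lifter's origin along its own +x. The gap under the leaning case narrows to nothing at its rear edge: driven to within about 10 mm of that edge, the blade jams and can throw the case upright again.
- short_case: A bystander: a grey case of the same make and footprint (48 x 60 mm) but only 60 mm tall, loose, standing on the side of the tall case where the lifter does not lie. Origin at the centre of its underside. Leave it alone.
Not all that is in view belongs to the job. Several things have the shape of the blade; the one meant has the colours described above.

How it is judged (in metres and radians):
On the way:
1. the tall case leans back on its rear edge against the rest, with the blade not yet under it (angle between case's own z axis and vertical between 0.43 and 0.8 rad and angle between case's own y axis and vertical above 1.4 rad and contact force between case and rest above 0.05 N and (x of blade_tip in the frame of rest below -0.06 m or y of blade_tip in the frame of rest below -0.055 m or y of blade_tip in the frame of rest above 0.055 m)), for 0.2 s.
At the end, for the whole second after the job is handed in: The tall case leans on the rest on its rear edge, tilted 25 to 45 degrees. The lifter lies flat, its tip at least 8 mm behind the raised front edge, within 20 mm of mid-width, within 12 degrees of square. Both are at rest; the short case has not shifted over 20 mm (angle between case's own z axis and vertical between 0.43 and 0.8 rad and angle between case's own y axis and vertical above 1.4 rad and x of blade_tip in the frame of case above -0.004 m and y of blade_tip in the frame of case between -0.02 and 0.02 m and z of blade_tip in the frame of case below 0.003 m and height (world z) of blade_tip below 0.008 m and angle between blade's own z axis and vertical below 0.15 rad and angle between the y axis of blade and the y axis of case, either way round below 0.22 rad and linear speed of each of case, blade below 0.02 m/s); the robot touches nothing.
It fails at once if the short case is shifted by more than 20 mm (distance of short_case from where it was at the start of the episode above 0.02 m).
It also fails if it takes over 51 s, if anything falls off the work surface, if the arm or the gripper's body presses on something with over 40 N, if the wrist force passes 120 N, or if a joint passes its speed limit or range.

## Robot

A 6-joint arm with a two-finger parallel gripper is mounted at the origin on a cart in front of the work surface, level with it; the furniture and walls round the work are solid. World frame = base frame: x ahead of the robot, y to its left, z up, the work surface at z = 0. Lengths are in mm, angles in rad, forces in N, time in s.
With the tool pointing down it reaches from about 300 to 875 mm from the base axis. Payload 6.4 kg.
Tool frame: the origin (TCP) lies midway between the tips of the shut fingers; the grasp point (between the pads) lies 19 mm behind it; z points along the fingers, y is the line along which they close (so a half turn about z gives the same grasp; the last joint's range is limited). The gripper opens to 88 mm and grips with 3 to 60 N. Pads are 18 mm wide; open, the fingers measure 123 mm over their backs; the gripper's body (75 mm by 187 mm) begins 45 mm behind the grasp point.
Start: joints at [-1.435, 0.181, 1.607, -0, 1.354, -0.206], TCP at [192.747, -541.747, 238.714] pointing down, gripper open.
Joint ranges: [-2.99, 2.99], [-0.89, 2.07], [0.3, 2.58], [-1.14, 4.28], [0, 2.63], [-3.12, 3.12]. Speed limits (rad/s): [2.57, 2.57, 3.01, 3.14, 3.14, 3.14].

## Interface

Orientations are given as a unit quaternion [x, y, z, w].
In Python, from plant import telemetry, grab_frame, job gives the robot as it stands.
- The arm moves only by the tool move_arm, never from a script. Its argument "targets" is a list of rows, each a list of 7 numbers: the shift along the tool's x, y, z in m, then the turn, a rotation vector about the tool's x, y, z in rad, then the finger opening in m, from 0 to 0.0881. A call has 1 to 20 rows; each row shifts and turns the commanded pose from where the row before left it, along the tool's axes as they then stand; what a row does not reach is not made up. A row lasts 1/12 s, in which the tool goes at most 41.7 mm and 7.16 degrees, less where a joint would pass 70% of its speed; a pose out of reach is approached as far as the arm can. A call is refused whole if a number of a shift passes 0.0417 or a number of a turn 0.125, either way. A call with a gripper value outside its range is refused whole. The fingers move at their own pace and stop on an object; "force" is the grip in N (left out, the last holds). Time passes only in rows, so rows that do not move let the fingers close. It gives the time, the measured TCP pose, the force, the opening and the grip force at its end, in the units of the state.
- telemetry.get_state(): the state, without advancing time (a new reading comes with each control period).
- grab_frame(name): name is "scene" or "top" or "wrist"; returns a dict with "frame" (420x560x3 uint8, red, green, blue), "vertical_fov" (degrees; the focal length in pixels is half the picture's height over the tangent of half this angle, whatever the lens; pixels are square), "cx", "cy" (the principal point, pixels), "dist" ([k1, k2, p1, p2, k3] as OpenCV has them; the pictures are not rectified), "pose" (4x4, takes a point from camera to world coordinates); the wrist camera has in their place "tool_from_camera" (4x4, takes a point from camera to tool coordinates, whose origin is the TCP and whose axes are the flange's). Camera axes: x right, y down, z forward; pixel columns grow to the right and rows downward; lengths in mm; the calibration is good to about 2 mm. A picture is of the moment at which its call begins: read the wrist's pose just before it. There is no depth.
- job.finish_job(): hands the job in; it is judged then, once.
The state is a dict: "clock": time; "joint_pos": joint angles; "qd": joint speeds; "tau": joint torques, N m; "eef_pos": TCP position; "tcp_rot": TCP orientation; "contact_force": force on the tool from outside, world axes, zero at the start; "wrist_torque": the same for the moment, N m; "opening": opening from 0.0 (shut) to 1.0 (fully open); "grip_force": force on a finger pad.
Only numpy, scipy, OpenCV 4.12 (cv2) and the standard library are available. Lean on these libraries where they do the work, as an engineer would, in place of code of your own. Each camera call takes 0.05 s, during which the arm holds its last target. There are 200 camera calls.

## Working session

There is one attempt and no reset: what is moved stays moved. The work goes in short steps, Python scripts to look and compute and a tool call to move; the robot and the scene stay as the last step left them, time stands still between calls to the robot, and variables do not carry over. Pictures are saved under pics/ and viewed, at most 10 in all, crops included, and the job is handed in when it is done.

Besides the shell and the picture viewer there is one more tool, called after "Call:" as name(argument=value, ...) on one line, values as JSON. move_arm: Moves the arm, as the interface text tells. Its arguments: {"type":"object","properties":{"targets":{"type":"array"},"force":{"type":"number"}},"required":["targets"]}

```bash
mkdir -p pics; ls
cat > h.py <<'E'
import numpy as np,cv2,pickle
from plant import telemetry,grab_frame,job
def grab(n,fn):
    s=telemetry.get_state(); f=grab_frame(n); f['state']=s
    cv2.imwrite('pics/%s.png'%fn,f['frame'][:,:,::-1]); pickle.dump(f,open('pics/%s.pkl'%fn,'wb')); return f
def load(fn): return pickle.load(open('pics/%s.pkl'%fn,'rb'))
def K(f):
    F=210/np.tan(np.radians(f['vertical_fov'])/2); return np.array([[F,0,f['cx']],[0,F,f['cy']],[0,0,1]])
def toworld(f,px,z=0):
    T=np.array(f['pose']); p=cv2.undistortPoints(np.array(px,float).reshape(-1,1,2),K(f),np.array(f['dist']))[:,0]
    d=np.c_[p,np.ones(len(p))]@T[:3,:3].T; o=T[:3,3]; z=np.broadcast_to(z,len(p))
    return o+d*((z-o[2])/d[:,2])[:,None]
def topix(f,P):
    T=np.linalg.inv(np.array(f['pose'])); r,_=cv2.Rodrigues(T[:3,:3])
    return cv2.projectPoints(np.array(P,float).reshape(-1,1,3),r,T[:3,3],K(f),np.array(f['dist']))[0][:,0]
E
python3 - <<'E'
from h import *
a=grab('scene','s0');b=grab('top','t0')
print(telemetry.get_state()); print(np.round(a['pose'],3),np.round(b['pose'],3),b['dist'],a['vertical_fov'],b['vertical_fov'])
for n in('s0','t0'):
    cv2.imwrite('pics/%sb.png'%n,cv2.resize(cv2.imread('pics/%s.png'%n),(800,600),interpolation=cv2.INTER_CUBIC))
E
```

```text
pics
{'clock': 0.1, 'joint_pos': array([-1.43529831e+00,  1.81489215e-01,  1.60790795e+00, -8.69173821e-06,
        1.35380549e+00, -2.06335864e-01]), 'qd': array([-4.22449761e-04, -6.42292906e-04, -1.98336558e-03, -1.43797224e-03,
        2.68187124e-04, -5.97036998e-05]), 'tau': array([ 1.11293546e-03, -4.34815013e+01, -3.42694581e+01,  7.05286162e-02,
        3.39936884e-02, -4.67044924e-05]), 'eef_pos': array([ 192.67595869, -541.23870027,  237.88763003]), 'tcp_rot': array([ 9.85428743e-01,  1.70086870e-01,  2.42658272e-05, -8.04648089e-04]), 'contact_force': array([ 0.35889473,  0.47996939, -0.48215068]), 'wrist_torque': array([ 0.0234108 , -0.04812856,  0.05071433]), 'grip_force': 0.0, 'opening': 1.0007098515886315}
[[-6.65000e-01 -3.34000e-01  6.68000e-01 -7.10090e+01]
 [-7.47000e-01  2.99000e-01 -5.94000e-01  5.66203e+02]
 [-1.00000e-03 -8.94000e-01 -4.48000e-01  4.14924e+02]
 [ 0.00000e+00  0.00000e+00  0.00000e+00  1.00000e+00]] [[-1.70000e-02 -9.92000e-01  1.29000e-01  3.99500e+02]
 [-1.00000e+00  2.00000e-02  2.30000e-02  5.12170e+01]
 [-2.50000e-02 -1.29000e-01 -9.91000e-01  9.26312e+02]
 [ 0.00000e+00  0.00000e+00  0.00000e+00  1.00000e+00]] [-0.02307801  0.          0.          0.          0.        ] 51.53995742612366 51.58112456563852
```

View pics/s0b.png

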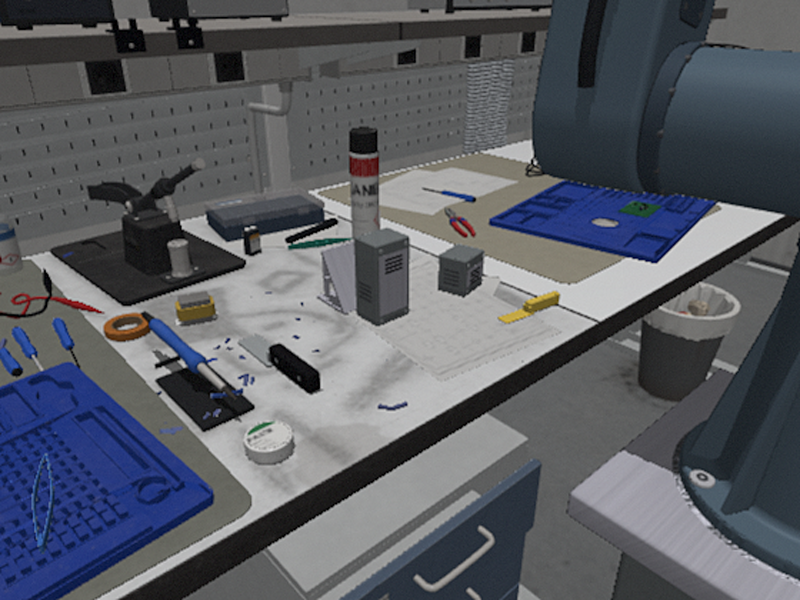

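View pics/t0b.png

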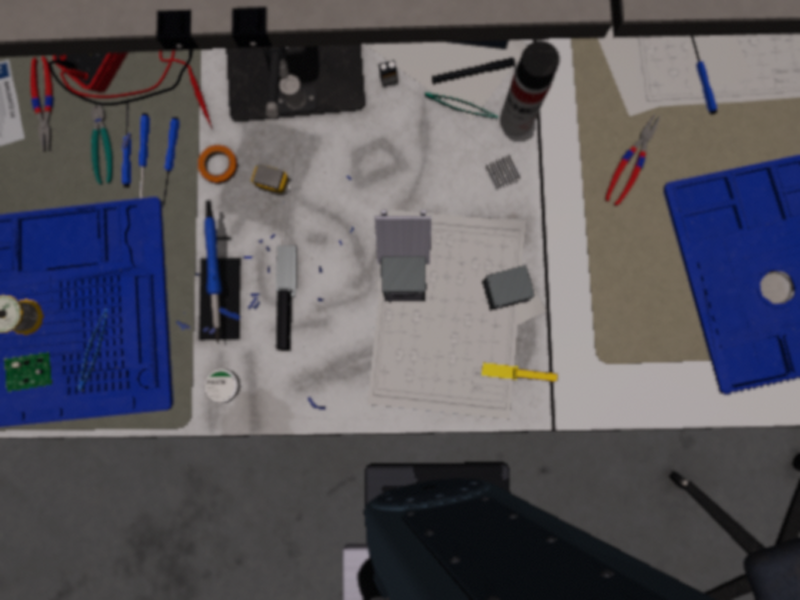

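The scene shows two lifter-shaped things: a black handle with a steel-grey blade (top view (284,320)/(287,268)) and an all-yellow one at (520,373). The black and grey one fits the description. The tall case's top is at (404,275), the rest is behind it at (404,237), and the short case is at (510,287). I'll enlarge a crop to confirm.

Run:
```python
from h import *
t=cv2.imread('pics/t0.png');s=cv2.imread('pics/s0.png')
# crop top x 180..310,y145..245 (x6 -> 780x600) 
cv2.imwrite('pics/c1.png',cv2.resize(t[145:245,180:312],None,fx=6,fy=6,interpolation=cv2.INTER_CUBIC))
f=load('t0')
k=0.7
for n,p,z in [('blade',[(284*k,348*k),(286*k,290*k)],26),('tip',[(288*k,245*k)],4),('casetop',[(386*k,300*k),(425*k,298*k)],120)]: print(n,toworld(f,p,z).round(1))
```

```text
blade [[436.4 239.1  26. ]
 [521.4 236.6  26. ]]
tip [[593.4 238.6   4. ]]
casetop [[492.8  85.7 120. ]
 [494.4  34.6 120. ]]
```

View pics/c1.png

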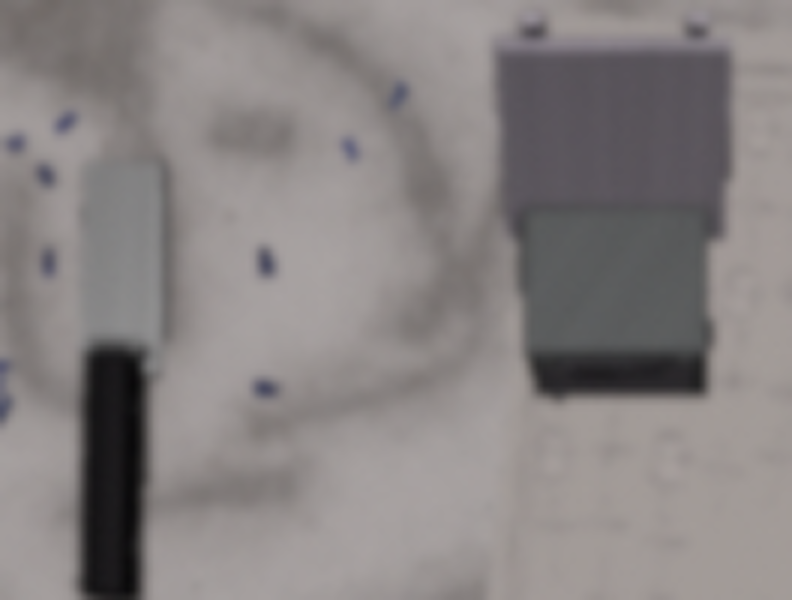

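The crop confirms it: a black handle from (85-148,345) downwards, with a steel blade (82-165) whose tip is at y≈160. The case's top face has corners (523,207), (709,205), (707,352) and (530,352). The rest's top back edge is at y≈42, from 497 to 731.

Run:
```python
from h import *
f=load('t0')
W=lambda p,z: toworld(f,np.array(p,float)/6+[179.6,144.6],z).round(1)
print('casetop',W([(523,207),(709,205),(707,352),(530,352)],120))
print('casebot',W([(536,394),(706,393)],0))
print('resttop',W([(497,45),(731,45)],80))
print('rest foot sides',W([(515,235),(722,235)],10))
print('blade',W([(82,160),(165,160),(160,373)],4), W([(86,347),(146,347),(81,598),(138,598)],26))
print('short',toworld(f,np.array([(484,277),(527,266),(533,294),(491,304)])*.7,60).round(1))
s=telemetry.get_state();print(s['joint_pos'])
```

```text
casetop [[551.6  91.3 120. ]
 [551.   32.8 120. ]
 [504.5  34.5 120. ]
 [505.6  89.7 120. ]]
casebot [[506.2  93.5   0. ]
 [505.3  32.7   0. ]]
resttop [[614.2 101.2  80. ]
 [612.3  23.4  80. ]]
rest foot sides [[562.3  99.7  10. ]
 [560.7  26.   10. ]]
blade [[594.3 256.8   4. ]
 [593.7 226.6   4. ]
 [516.  228.    4. ]] [[522.9 249.9  26. ]
 [522.5 228.8  26. ]
 [435.2 251.   26. ]
 [434.9 231.1  26. ]]
short [[ 529.6  -50.2   60. ]
 [ 544.  -111.2   60. ]
 [ 504.1 -117.9   60. ]
 [ 491.2  -58.7   60. ]]
[-1.43529831e+00  1.81489215e-01  1.60790795e+00 -8.69173821e-06
  1.35380549e+00 -2.06335864e-01]
```

Call:
move_arm(targets=[[0, 0, 0, 0, 0, 0.114, 0], [0, 0, 0, 0, 0, 0.114, 0], [0, 0, 0, 0, 0, 0.114, 0], [0.016, -0.0355, 0, 0, 0, 0, 0], [0.016, -0.0355, 0, 0, 0, 0, 0], [0.016, -0.0355, 0, 0, 0, 0, 0], [0.016, -0.0355, 0, 0, 0, 0, 0], [0.016, -0.0355, 0, 0, 0, 0, 0], [0.016, -0.0355, 0, 0, 0, 0, 0], [0.016, -0.0355, 0, 0, 0, 0, 0], [0.016, -0.0355, 0, 0, 0, 0, 0], [0.016, -0.0355, 0, 0, 0, 0, 0], [0.016, -0.0355, 0, 0, 0, 0, 0], [0.016, -0.0355, 0, 0, 0, 0, 0], [0.016, -0.0355, 0, 0, 0, 0, 0], [0.016, -0.0355, 0, 0, 0, 0, 0], [0.016, -0.0355, 0, 0, 0, 0, 0], [0.016, -0.0355, 0, 0, 0, 0, 0], [0.016, -0.0355, 0, 0, 0, 0, 0], [0.016, -0.0355, 0, 0, 0, 0, 0]])

```text
clock: 1.77
eef_pos: [465.0, 63.9, 238.6]
tcp_rot: [1.0, 0.0, -0.0, 0.0]
contact_force: [0.8, 0.1, -1.1]
opening: 0.004
grip_force: 0.0
```

Call:
move_arm(targets=[[0, 0.0015, 0.034, 0, 0, 0, 0], [0, 0, 0.034, 0, 0, 0, 0], [0, 0, 0.034, 0, 0, 0, 0], [0, 0, 0.034, 0, 0, 0, 0], [0.01, 0, 0, 0, 0, 0, 0], [0.01, 0, 0, 0, 0, 0, 0], [0.006, 0, 0, 0, 0, 0, 0], [0.006, 0, 0, 0, 0, 0, 0], [0.006, 0, 0, 0, 0, 0, 0], [0.006, 0, 0, 0, 0, 0, 0], [0, 0, 0, 0, 0, 0, 0]])

```text
clock: 2.68
eef_pos: [511.0, 59.9, 104.1]
tcp_rot: [1.0, -0.0, 0.002, 0.0]
contact_force: [-2.3, -0.0, 0.4]
opening: 0.005
grip_force: 0.7
```

Run:
```python
from h import *
grab('scene','s1')
t=cv2.imread('pics/s1.png')
cv2.imwrite('pics/s1c.png',cv2.resize(t[100:250,190:390],None,fx=4,fy=4,interpolation=cv2.INTER_CUBIC))
```

```text
(no output)
```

View pics/s1c.png

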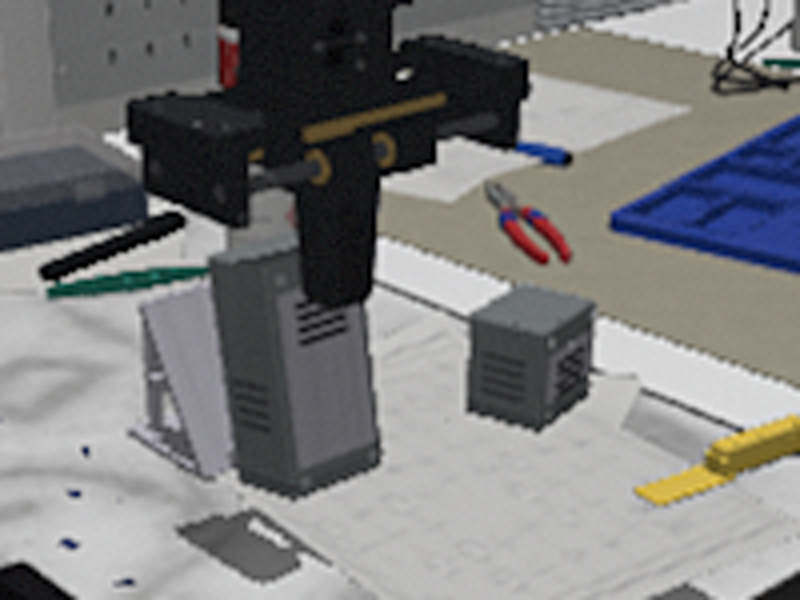

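The closed fingers are at (335,300), centred high on the front, and the case has started to tilt back. I'll keep pushing.

Call:
move_arm(targets=[[0.005, 0, 0, 0, 0, 0, 0], [0.005, 0, 0, 0, 0, 0, 0], [0.005, 0, 0, 0, 0, 0, 0], [0.005, 0, 0, 0, 0, 0, 0], [0.005, 0, 0, 0, 0, 0, 0], [0.005, 0, 0, 0, 0, 0, 0], [0.004, 0, 0, 0, 0, 0, 0], [0.004, 0, 0, 0, 0, 0, 0], [0, 0, 0, 0, 0, 0, 0], [0, 0, 0, 0, 0, 0, 0], [0, 0, 0, 0, 0, 0, 0]])

```text
clock: 3.65
eef_pos: [546.7, 60.2, 102.6]
tcp_rot: [1.0, -0.0, -0.0, -0.0]
contact_force: [0.0, -0.1, -0.3]
opening: 0.003
grip_force: 0.0
```

Run:
```python
from h import *
grab('scene','s2')
t=cv2.imread('pics/s2.png')
cv2.imwrite('pics/s2c.png',cv2.resize(t[100:250,190:390],None,fx=4,fy=4,interpolation=cv2.INTER_CUBIC))
```

```text
(no output)
```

View pics/s2c.png

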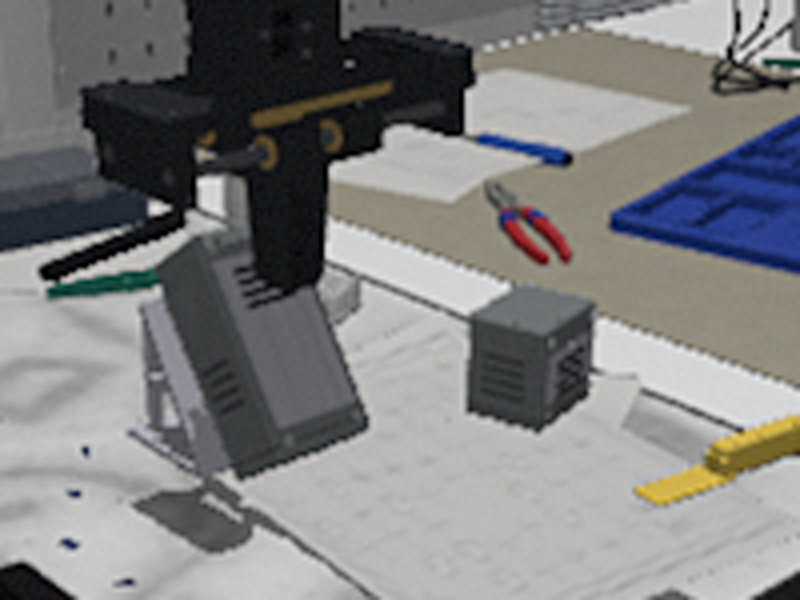

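The case now leans against the rest and the finger is clear of it. Next I back off and go to the lifter.

Call:
move_arm(targets=[[-0.02, 0, 0, 0, 0, 0, 0], [-0.04, 0, 0, 0, 0, 0, 0], [-0.007, 0, -0.03, 0, 0, 0, 0.08], [0, 0, -0.03, 0, 0, 0, 0.08], [0, -0.036, 0, 0, 0, 0, 0.08], [0, -0.036, 0, 0, 0, 0, 0.08], [0, -0.036, 0, 0, 0, 0, 0.08], [0, -0.036, 0, 0, 0, 0, 0.08], [0, -0.036, 0, 0, 0, 0.02, 0.08], [0, 0, 0.035, 0, 0, 0, 0.08], [0, 0, 0.035, 0, 0, 0, 0.08], [0, 0, 0, 0, 0, 0, 0.08]])

```text
clock: 4.7
eef_pos: [474.7, 239.7, 86.6]
tcp_rot: [1.0, -0.009, -0.005, 0.001]
contact_force: [-0.6, -0.8, -0.6]
opening: 0.737
grip_force: 0.0
```

Run:
```python
from h import *
grab('top','t2'); f=load('t2'); print(f['state']['eef_pos'],f['state']['tcp_rot'])
t=cv2.imread('pics/t2.png')
cv2.imwrite('pics/t2c.png',cv2.resize(t[145:245,180:312],None,fx=6,fy=6,interpolation=cv2.INTER_CUBIC))
```

```text
[474.68763317 239.7043975   86.61986834] [ 0.99994088 -0.00930755 -0.00543175  0.00144947]
```

View pics/t2c.png

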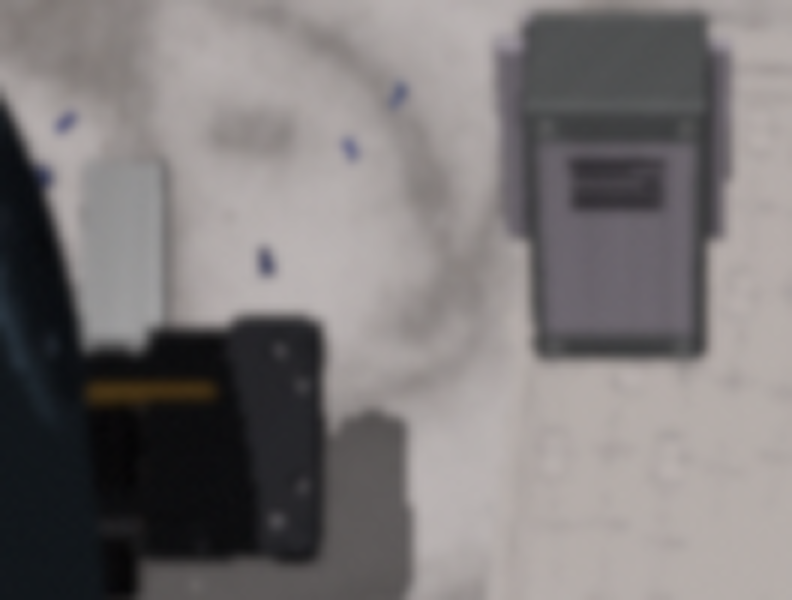

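The top view shows the case leaning straight, with its front edge running from (539,356) to (704,355). The gripper is over the handle and the blade hasn't moved.

Run:
```python
from h import *
f=load('t2')
W=lambda p,z: toworld(f,np.array(p,float)/6+[179.6,144.6],z).round(1)
print('front edge',W([(539,356),(704,355)],25))
print('top rear/front',W([(525,16),(708,15)],98), W([(528,112),(706,112)],125))
```

```text
front edge [[516.6  91.1  25. ]
 [515.8  33.6  25. ]]
top rear/front [[619.1  90.9  98. ]
 [618.   31.2  98. ]] [[581.   89.1 125. ]
 [579.7  33.2 125. ]]
```

Call:
move_arm(targets=[[0.003, 0, 0.03, 0, 0, 0, 0.08], [0, 0, 0.03, 0, 0, 0, 0.08], [0, 0, 0.018, 0, 0, 0, 0.08], [0, 0, 0.003, 0, 0, 0, 0.08], [0, 0, 0, 0, 0, 0, 0.08], [0, 0, 0, 0, 0, 0, 0.005], [0, 0, 0, 0, 0, 0, 0.005], [0, 0, 0, 0, 0, 0, 0.005], [0, 0, 0, 0, 0, 0, 0.005], [0, 0, 0, 0, 0, 0, 0.005], [0, 0, 0, 0, 0, 0, 0.005], [0, 0, 0, 0, 0, 0, 0.005], [0, 0, 0, 0, 0, 0, 0.005], [0, 0, 0, 0, 0, 0, 0.005], [0, 0, 0, 0, 0, 0, 0.005]], force=20)

```text
clock: 6.0
eef_pos: [482.9, 240.2, 11.7]
tcp_rot: [1.0, -0.01, -0.0, -0.0]
contact_force: [-0.1, 0.2, 0.5]
opening: 0.203
grip_force: 19.9
```

Call:
move_arm(targets=[[0, 0, 0, 0, 0, 0, 0.035], [0, 0, 0, 0, 0, 0, 0.035], [0, 0, 0, 0, 0, 0, 0.035], [0, 0, 0.003, 0, 0, 0, 0.035], [0, 0, 0.003, 0, 0, 0, 0.035], [0, 0, 0, 0, 0, 0, 0.035], [0, 0, 0, 0, 0, 0, 0.005], [0, 0, 0, 0, 0, 0, 0.005], [0, 0, 0, 0, 0, 0, 0.005], [0, 0, 0, 0, 0, 0, 0.005], [0, 0, 0, 0, 0, 0, 0.005], [0, 0, 0, 0, 0, 0, 0.005], [0, 0, 0, 0, 0, 0, 0.005]], force=25)

```text
clock: 7.08
eef_pos: [482.9, 240.2, 5.7]
tcp_rot: [1.0, -0.01, 0.0, -0.0]
contact_force: [1.0, 0.2, -0.2]
opening: 0.198
grip_force: 25.0
```

Call:
move_arm(targets=[[0, 0, -0.005, 0, 0, 0, 0.005], [0, 0, -0.008, 0, 0, 0, 0.005], [-0.02, 0, 0, 0, 0, 0, 0.005], [-0.025, 0, 0, 0, 0, 0, 0.005], [-0.025, 0, 0, 0, 0, 0, 0.005], [-0.025, 0, 0, 0, 0, 0, 0.005], [-0.02, 0, 0, 0, 0, 0, 0.005], [0, 0.02, 0, 0, 0, 0, 0.005], [0, 0.028, 0, 0, 0, 0, 0.005], [0, 0.028, 0, 0, 0, 0, 0.005], [0, 0.028, 0, 0, 0, 0, 0.005], [0, 0.028, 0, 0, 0, 0, 0.005], [0, 0.028, 0, 0, 0, 0, 0.005], [0, 0.018, 0, 0, 0, 0, 0.005], [0, 0, 0, 0, 0, 0, 0.005], [0, 0, 0, 0, 0, 0, 0.005], [0, 0, 0, 0, 0, 0, 0.005]])

```text
clock: 8.5
eef_pos: [364.7, 64.8, 19.2]
tcp_rot: [1.0, -0.01, 0.0, -0.0]
contact_force: [-0.3, 0.2, -0.7]
opening: 0.2
grip_force: 25.0
```

Run:
```python
from h import *
grab('top','t3'); f=load('t3'); print(f['state']['eef_pos'],f['state']['tcp_rot'],f['state']['opening'])
t=cv2.imread('pics/t3.png')
cv2.imwrite('pics/t3c.png',cv2.resize(t[180:280,210:342],None,fx=6,fy=6,interpolation=cv2.INTER_CUBIC))
```

```text
[364.68363855  64.80053792  19.1658379 ] [ 9.99946033e-01 -1.03804565e-02  4.14864396e-04 -7.27744651e-05] 0.2001703059582822
```

View pics/t3c.png

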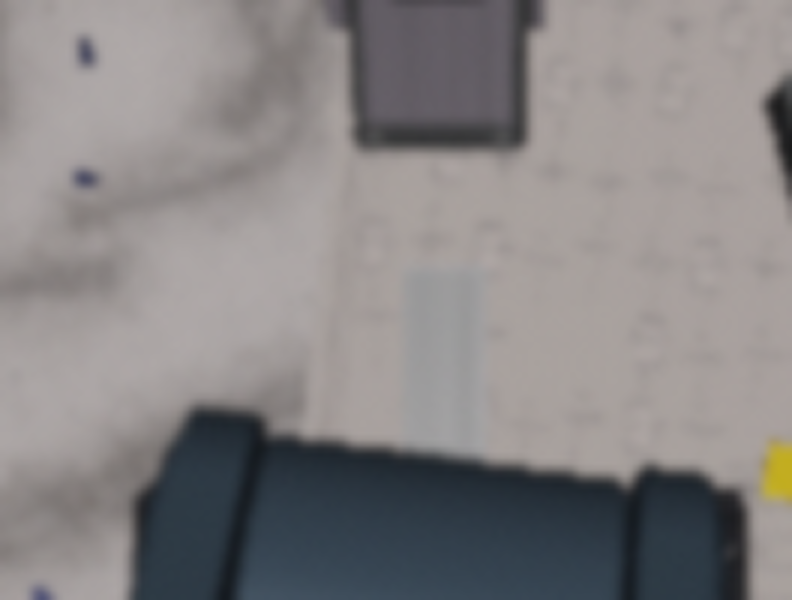

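The blade hangs in front of the case, its tip from (405,268) to (487,268). The case's front edge is at (358-525,146), so the two are centred to within about 2 mm.

Run:
```python
from h import *
f=load('t3')
W=lambda p,z: toworld(f,np.array(p,float)/6+[209.6,179.6],z).round(1)
print('front edge',W([(358,146),(525,145)],25))
print('tip',W([(405,268),(487,268),(406,440),(484,440)],17.5))
```

```text
front edge [[516.6  91.5  25. ]
 [515.8  33.3  25. ]]
tip [[474.3  76.   17.5]
 [473.7  47.4  17.5]
 [414.5  76.6  17.5]
 [414.1  49.6  17.5]]
```

Call:
move_arm(targets=[[0, 0, 0.006, 0, 0, 0, 0.005], [0, 0, 0.004, 0, 0, 0, 0.005], [0, 0, 0.003, 0, 0, 0, 0.005], [0.006, 0, 0, 0, 0, 0, 0.005], [0.01, 0, 0, 0, 0, 0, 0.005], [0.01, 0, 0, 0, 0, 0, 0.005], [0.01, 0, 0, 0, 0, 0, 0.005], [0.008, 0, 0, 0, 0, 0, 0.005], [0.005, 0, 0, 0, 0, 0, 0.005], [0.004, 0, 0, 0, 0, 0, 0.005], [0.004, 0, 0, 0, 0, 0, 0.005], [0.003, 0, 0, 0, 0, 0, 0.005], [0, 0, 0, 0, 0, 0, 0.005], [0, 0, 0, 0, 0, 0, 0.005]])

```text
clock: 9.72
eef_pos: [424.2, 63.3, 5.6]
tcp_rot: [1.0, -0.01, -0.0, -0.0]
contact_force: [0.2, -0.3, -0.9]
opening: 0.201
grip_force: 25.0
```

Run:
```python
from h import *
grab('scene','s4')
t=cv2.imread('pics/s4.png')
cv2.imwrite('pics/s4c.png',cv2.resize(t[130:280,190:390],None,fx=4,fy=4,interpolation=cv2.INTER_CUBIC))
```

```text
(no output)
```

View pics/s4c.png

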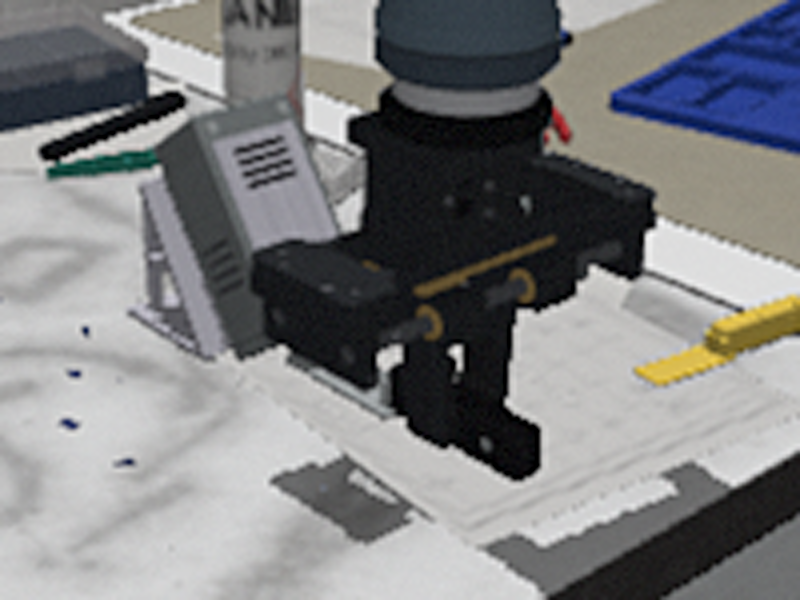

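The blade runs under the raised front at about (290,360) and the case is still leaning. I'll open the fingers and lift straight up.

Call:
move_arm(targets=[[0, 0, 0, 0, 0, 0, 0.03], [0, 0, 0, 0, 0, 0, 0.045], [0, 0, 0, 0, 0, 0, 0.06], [0, 0, 0, 0, 0, 0, 0.06], [0, 0, 0, 0, 0, 0, 0.06], [0, 0, 0, 0, 0, 0, 0.06], [0, 0, -0.01, 0, 0, 0, 0.06], [0, 0, -0.02, 0, 0, 0, 0.06], [0, 0, -0.04, 0, 0, 0, 0.06], [0, 0, -0.04, 0, 0, 0, 0.06], [0, 0, -0.04, 0, 0, 0, 0.06], [0, 0.04, -0.04, 0, 0, 0, 0.06], [0, 0.04, 0, 0, 0, 0, 0.06], [0, 0.04, 0, 0, 0, 0, 0.06], [0, 0.04, 0, 0, 0, 0, 0.06], [0, 0.04, 0, 0, 0, 0, 0.06], [0, 0.04, 0, 0, 0, 0, 0.06], [0, 0, 0, 0, 0, 0, 0.06], [0, 0, 0, 0, 0, 0, 0.06]])

```text
clock: 11.35
eef_pos: [419.3, -167.9, 185.8]
tcp_rot: [1.0, -0.012, 0.0, 0.0]
contact_force: [-0.3, 0.8, -0.5]
opening: 0.681
grip_force: 0.0
```

Run:
```python
from h import *
grab('scene','s5');grab('top','t5')
t=cv2.imread('pics/s5.png')[130:280,200:340];u=cv2.imread('pics/t5.png')[165:265,230:330]
cv2.imwrite('pics/s5c.png',np.hstack([cv2.resize(t,(390,418),interpolation=cv2.INTER_CUBIC),cv2.resize(u,(410,418),interpolation=cv2.INTER_CUBIC)]))
```

```text
(no output)
```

View pics/s5c.png

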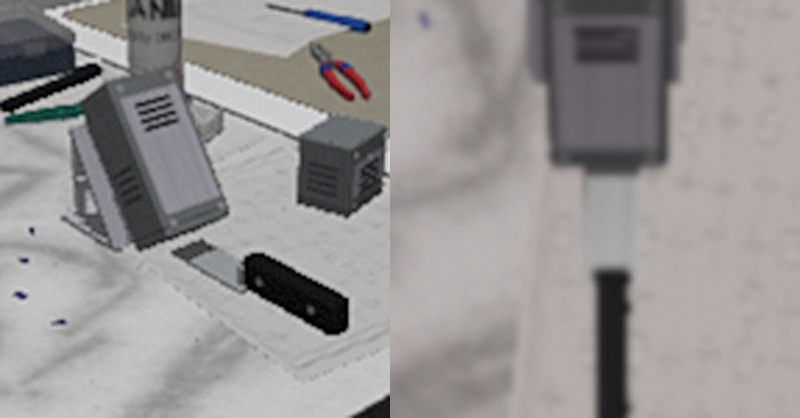

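The case leans, and the lifter lies flat, central and square. The handle's front end is at (612,270) and the case's edge is at (552-665,163). I'll work out the tip depth from the handle end.

Run:
```python
from h import *
f=load('t5')
P=lambda x,y:(230+(x-390)/4.1,165+y/4.18)
print(toworld(f,[P(612,270)],26),toworld(f,[P(593,274),P(632,274)],4),toworld(f,[P(552,163),P(665,163)],25))
```

```text
[[462.24908765  61.33362604  26.        ]] [[461.93365657  71.45881249   4.        ]
 [461.55516471  51.26616936   4.        ]] [[516.49650741  90.96840184  25.        ]
 [515.32904252  33.34007741  25.        ]]
```

The tip is at x≈532, about 16 mm behind the front edge and 25 mm short of the rear edge, so I'm handing it in.

```bash
python3 -c "
from plant import job
print(job.finish_job())"
```

```text
the job is handed in; nothing more can be done
None
```

I handed the job in at about 11.5 s: the tall case leans on the rest, and the lifter lies flat, square and centred with its tip about 16 mm under the raised front. The short case was not touched, the gripper is clear, and no verdict came back.

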